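# Hang the guard frame on the die block's two pins

### The arm

A 6-joint arm with a two-finger parallel gripper is mounted at the origin on the work surface. World frame = base frame: x ahead of the robot, y to its left, z up, the work surface at z = 0. Lengths are in m, angles in degrees, forces in N, time in s.
With the tool pointing down it reaches from about 0.4 to 0.825 m from the base axis. Payload 7 kg.
Tool frame: the origin (TCP) lies at the very end of the fingers, on their centre line; the grasp point (between the pads) lies 19 mm behind it (r.hold_point_z is the distance from the TCP to the grasp point, in m); z points along the fingers, y is the line along which they close (so a half turn about z gives the same grasp; the last joint's range is limited). The gripper opens to 88 mm and grips with 3 to 60 N. Pads are 19 mm wide; open, the fingers measure 130 mm over their backs; the gripper's body (78 mm by 193 mm) begins 47 mm behind the grasp point.
Start: joints at [-55.686, 20.546, 0.682, 0, -70.136, -16.507], TCP at [0.206, -0.643, 0.204] pointing down, gripper open.
Joint ranges: [-176.03, 176.03], [-82.01, 121.73], [-58.28, 71.71], [-173.87, 95.51], [-174.79, -0.11], [-173.66, 173.66]. Speed limits (degrees/s): [136.94, 136.94, 172.46, 180, 180, 180].

### API

Orientations are given as [roll, pitch, yaw] about the fixed x, y, z axes, in that order (R = Rz(yaw) Ry(pitch) Rx(roll)).
In Python, from plant import telemetry, vision, workorder, r gives the robot as it stands.
- The arm moves only by the tool move_arm, never from a script. Its argument "plan" is a list of rows, each a list of 7 numbers: the opening, from -1 (shut) to 1 (fully open), so that 0 is half open, then the shift along the world's x, y, z in m, then the turn, a rotation vector about the world's x, y, z in degrees. In form: [[fingers, dx, dy, dz, ax, ay, az], ...]. A call has 1 to 20 rows; each row shifts and turns the commanded pose from where the row before left it; what a row does not reach is not made up. A row lasts 1/8 s, in which the tool goes at most 62.5 mm and 10.7 degrees, less where a joint would pass 70% of its speed; a pose out of reach is approached as far as the arm can. A call is refused whole if a number of a shift passes 0.0625 or a number of a turn 10.7, either way. A call with a gripper value outside its range is refused whole. The fingers move at their own pace and stop on an object; "force" is the grip in N (left out, the last holds). Time passes only in rows, so rows that do not move let the fingers close. It gives the time, the measured TCP pose, the force, the opening and the grip force at its end, in the units of the state.
- telemetry.get_state(): the state, without advancing time (a new reading comes with each control period).
- vision.capture(name): name is "side" or "top"; returns a dict with "img" (384x512x3 uint8, red, green, blue), "depth" (384x512 float32, m along the optical axis (not along the pixel's ray), 0 where there is no reading), "intrinsics" (3x3 intrinsics, pixels), "R" (3x3) and "t" (3): a world point X has camera coordinates R X + t. Camera axes: x right, y down, z forward; pixel columns grow to the right and rows downward; lengths in m; the calibration is good to about 2 mm. A picture is of the moment at which its call begins.
- workorder.close_job(): hands the job in; it is judged then, once.
The state is a dict: "time_s": time; "joints": joint angles; "qd": joint speeds; "joint_torque": joint torques, N m; "tcp_pos": TCP position; "eef_rot": TCP orientation; "contact_force": force on the tool from outside, world axes, zero at the start; "moment": the same for the moment, N m; "gripper_width": finger opening in m; "gripper_force": force on a finger pad.
Only numpy, scipy, OpenCV 4.12 (cv2) and the standard library are available. Lean on these libraries where they do the work, as an engineer would, in place of code of your own. Each camera call takes 0.05 s, during which the arm holds its last target. There are 200 camera calls.

### The job

Take the guard frame by its bridge handle and hang it on the die block: fit both holes over the two upright pins at once, feeling gently for the pins because their plate is clamped off-centre. Then press the frame straight down without forcing it, pushing the stiff ejector plate along with it, until it lies flush on the pin plate, and let go. Leave the other things on the bench where they are.

Things in the scene. Friction and masses are not known exactly. Their poses are not given: they have to be found in the camera images.
- frame: guard frame, loose: flat aluminium plate 80 (x) x 200 (y) x 10 mm (z), 0.3 to 0.55 kg, lying flat on the bench top. A 52 x 82 mm window in its middle, spanned along x by a bridge handle, and a round hole near each end. Origin: centre of the underside; z up. It may be hung either way round.
- bar (a point): centre of the frame's handle bar, 45 mm above its underside: bar 75 mm (along the frame's x) x 12 mm (y) x 16 mm (z) on a 10 x 12 mm leg at each end, x = -32.5 and +32.5. Pinch it across its 12 mm thickness (along the frame's y)
- hole_a (a point): centre of one of the frame's two round through-holes, at the underside, at y = +80 mm, x = 0; 14 mm diameter, 1 mm chamfer at the rims
- hole_b (a point): the same for the other hole, at y = -80 mm, x = 0
- base: die block, fixed on the bench top: dark steel slab 130 (x) x 240 (y) x 20 mm (z). Origin: centre of its underside; z up, y along its length. On it: a pin plate, 110 x 196 mm, with two upright pins. In its middle a steel die 34 mm across rises to 45 mm and passes through the frame's window. Keep the contact force between frame and block (pins and ejector too) under 45 N.
- pin_mid (a point): point on the block, fixed, 61.5 mm above its origin, at pin tip height. Two steel pins, 12 mm diameter, 10.4 mm at the tip (1.5 mm taper), stand 160 mm apart. Their plate is clamped firmly, parallel to the block and centred in its x, but up to 20 mm either way in y: the pins are at y = +80+s and -80+s mm, s unknown (-20 to +20), to be found by sight or feel.
- seat (a point): point on the block, fixed, 28 mm above its origin: height of the pin plate's flat top, where the frame's underside lies when home
- ejector (a joint): dark steel ejector plate, 66 x 86 mm, round the die: 0 = up, its top 8 mm above the pin plate's top; 0.008 = fully down, level with it. It slides straight down against a steady drag of about 14 N, under the frame, and stays where it is pushed
- strap: bystander: smaller clamp strap, aluminium plate 50 x 120 x 8 mm with two holes only 80 mm apart and a low rib; does not belong on the block. Origin: centre of the underside
- loupe: bystander: black eye loupe standing upright, about 34 mm across and 34 mm high. Origin: centre of the underside
- collar: bystander: steel ring 60 mm outside, 36 mm inside, 20 mm high. Origin: centre of the underside
- die1: bystander: stepped steel die, 52 mm across, 44 mm high, standing. Origin: centre of the underside
- die2: bystander: stepped steel die, 52 mm across, 44 mm high, standing. Origin: centre of the underside
- die3: bystander: stepped steel die, 44 mm across, 44 mm high, standing. Origin: centre of the underside
Not all that is in view belongs to the job. What is shaped like the frame but brown or red is not meant.

How it is judged:
By the outcome, as a careful person would: the job done as asked, in the order asked, and still so for the second after the job is handed in, with the robot touching nothing.
It also fails if it takes over 72 s, if anything falls off the work surface, if the arm or the gripper's body presses on something with over 40 N, if the wrist force passes 120 N, or if a joint passes its speed limit or range.

## Working session

There is one attempt and no reset: what is moved stays moved. The work goes in short steps, Python scripts to look and compute and a tool call to move; the robot and the scene stay as the last step left them, time stands still between calls to the robot, and variables do not carry over. Pictures are saved under pics/ and viewed, at most 10 in all, crops included, and the job is handed in when it is done.

Besides the shell and the picture viewer there is one more tool, called after "Emit:" by a JSON object that holds its "name" and its "arguments". move_arm: Moves the arm, as the interface text tells. Its arguments: {"type":"object","properties":{"plan":{"type":"array"},"force":{"type":"number"}},"required":["plan"]}

```bash
mkdir -p pics
cat > h.py <<'E'
import numpy as np, cv2
from plant import telemetry, vision, workorder, r
def cap(n,save=True):
    c=vision.capture(n); np.savez(n+'.npz',**c)
    return c
def pt(c,u,v,z=None):
    K=c['intrinsics'];ray=np.linalg.inv(K)@[u,v,1]
    R,t=c['R'],c['t']
    if z is None:
        d=c['depth'][int(round(v)),int(round(u))]; return R.T@(ray*d-t)
    o=-R.T@t; w=R.T@ray
    return o+w*(z-o[2])/w[2]
E
python3 - <<'E'
from h import *
a=cap('top');b=cap('side')
for n,c in (('top',a),('side',b)):
    cv2.imwrite(f'pics/{n}0.png',cv2.resize(c['img'][:,:,::-1],(800,600),interpolation=cv2.INTER_CUBIC)); print(n,-c['R'].T@c['t'],c['R'][2])
print(telemetry.get_state(), r.hold_point_z)
E
```

```text
top [0.39362426 0.05507403 1.35606243] [ 0.1295223   0.00403116 -0.99156832]
side [-0.04587338  1.09722878  0.96755992] [ 0.40068899 -0.69352041 -0.59873014]
{'time_s': 0.1, 'joints': array([-5.56849623e+01,  2.05891449e+01,  6.40061305e-01, -1.69358856e-02,
       -7.01359781e+01, -1.65051100e+01]), 'qd': array([-0.05087513, -0.16558714,  0.09054559,  0.10977712, -0.07453113,
       -0.069205  ]), 'joint_torque': array([-8.82161476e-04, -5.84164131e+01,  2.93751687e+01,  7.01550320e+00,
        1.01953375e-02, -4.88337776e-05]), 'tcp_pos': array([ 0.20626382, -0.64222956,  0.20320633]), 'eef_rot': array([ 1.79913920e+02, -8.90264691e-03, -1.62195832e+02]), 'contact_force': array([ 0.41051918, -0.23015223, -0.63969962]), 'moment': array([ 0.02139678, -0.04608821, -0.00395848]), 'gripper_force': 0.0, 'gripper_width': 0.08812315464755933} 0.0188
```

View pics/top0.png

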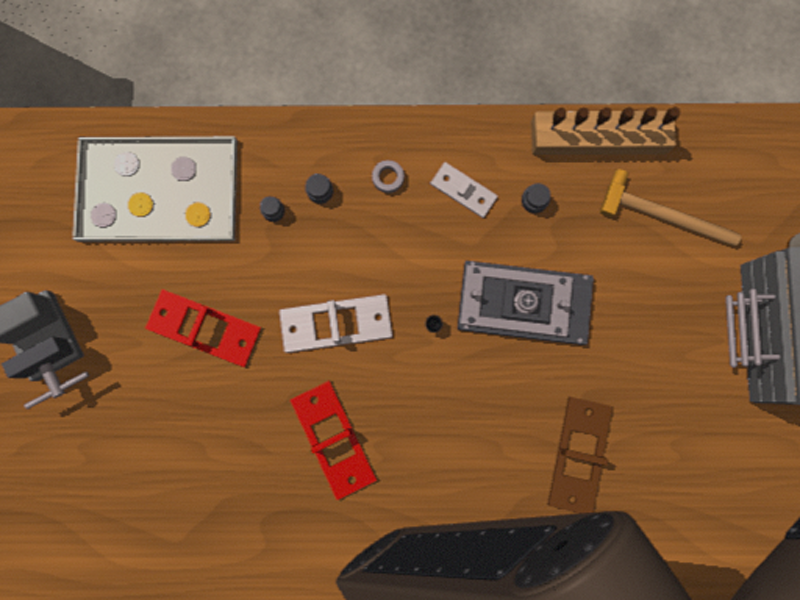

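View pics/side0.png

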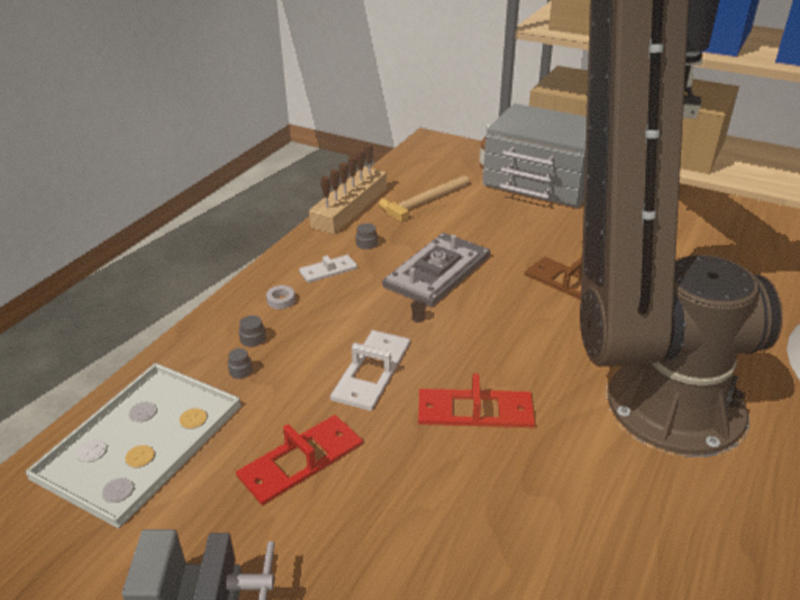

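In the 800x600 top view, the things that could be taken for the frame are:
- the white aluminium plate at (336,322)
- the red ones at (204,328) and (334,440)
- the brown one at (582,453)
- the small strap at (465,190)

The aluminium plate with the bridge at (336,322) fits the description. The block is at (526,303), with the loupe between them at (434,323).

Run:
```python
from h import *
c=dict(np.load('top.npz'))
s=c['img'][155:235,170:390,::-1]   # 80x220
a=cv2.resize(s[:,0:90],(800,int(80*800/90)),interpolation=cv2.INTER_CUBIC)
L=cv2.resize(s[:,0:100],(500,400),interpolation=cv2.INTER_CUBIC)
out=np.vstack([cv2.resize(s[5:75,2:92],(720,560),interpolation=cv2.INTER_CUBIC)])
cv2.imwrite('pics/crop_f.png',out)           # x8, off (172,160)
s2=c['img'][160:230,288:388,::-1]
cv2.imwrite('pics/crop_b.png',cv2.resize(s2,(800,560),interpolation=cv2.INTER_CUBIC)) # x8 off (288,160)
```

```text
(no output)
```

View pics/crop_f.png

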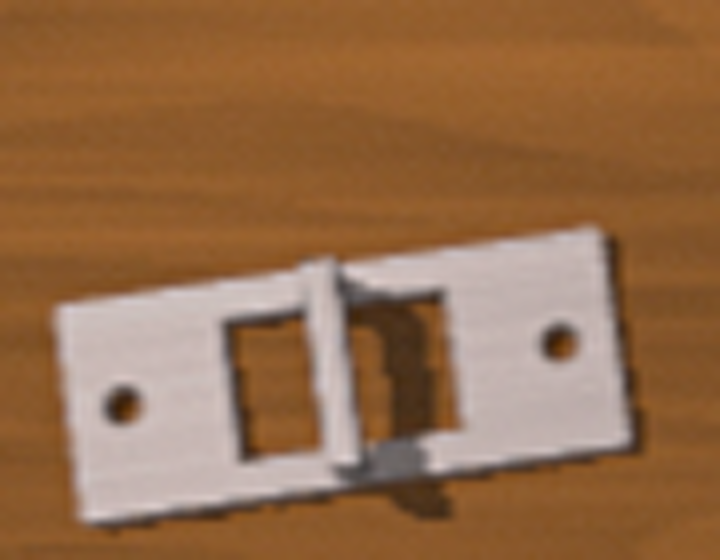

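View pics/crop_b.png

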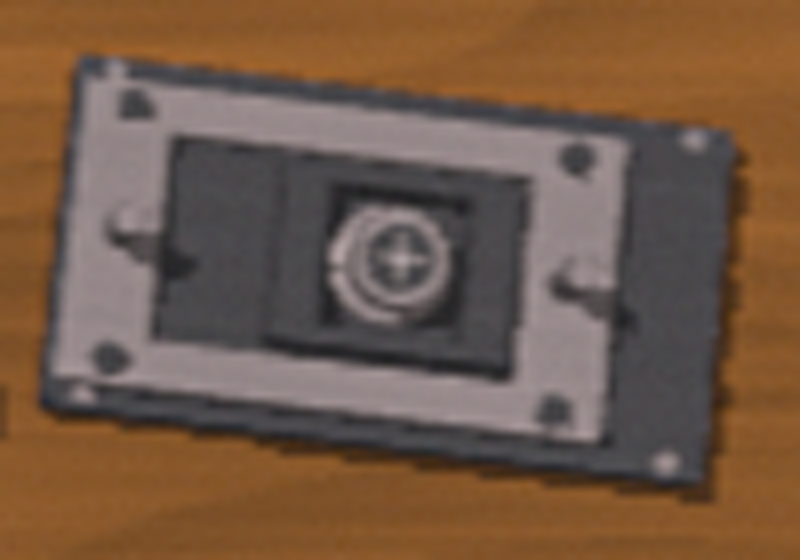

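The close crop confirms the choice: an aluminium plate with its holes at crop pixels (123,405) and (560,343), and the bar running from (320,262) to (345,465). On the block, the pin plate (corners about (85,80), (630,137), (605,440), (52,378)) is shifted left, towards +y.

```bash
cat > m.py <<'E'
from h import *
from scipy.optimize import least_squares
c=dict(np.load('top.npz'))
def px(u,v,o): return (u+.5)/8-.5+o[0],(v+.5)/8-.5+o[1]
F=(172,160);B=(288,160)
def fit(pts,model):
    f=lambda p:(np.array([[p[0]+np.cos(p[2])*a-np.sin(p[2])*b,p[1]+np.sin(p[2])*a+np.cos(p[2])*b] for a,b in model])-pts).ravel()
    s=least_squares(f,[*pts.mean(0),0]); return s.x[:2].round(4),np.degrees(s.x[2]).round(2),(s.fun*1000).round(1)
P=lambda l,o,z:np.array([pt(c,*px(u,v,o),z)[:2] for u,v in l])
print('frame corners',fit(P([(60,308),(600,230),(632,443),(85,522)],F,.010),[(.04,.1),(.04,-.1),(-.04,-.1),(-.04,.1)]))
print('holes',fit(P([(123,405),(560,343)],F,.010),[(0,.08),(0,-.08)]))
print('bar ends',P([(320,262),(345,465)],F,.053), P([(332,363)],F,.053))
print('plate',fit(P([(85,80),(630,137),(605,440),(52,378)],B,.028),[(.055,.098),(.055,-.098),(-.055,-.098),(-.055,.098)]))
print('slab',fit(P([(80,58),(735,130),(705,485),(42,408)],B,.020),[(.065,.12),(.065,-.12),(-.065,-.12),(-.065,.12)]))
print('die',P([(397,258)],B,.045))
for u,v in [(118,220),(130,215),(145,215),(570,270),(590,270),(130,240)]: print(u,v,pt(c,*px(u,v,B)))
s=dict(np.load('side.npz'))
E
python3 m.py
python3 - <<'E'
import sys; sys.path.insert(0,'.')
from h import *
c=dict(np.load('side.npz'))
im=c['img'][:,:,::-1]
a=cv2.resize(im[143:198,240:320],(800,550),interpolation=cv2.INTER_CUBIC)
cv2.imwrite('pics/side_b.png',a)
E
```

```text
frame corners (array([0.5204, 0.1755]), np.float64(8.02), array([ 0.6,  0.7,  0.7, -0.5, -0.6, -0.2, -0.7, -0.1]))
holes (array([0.5209, 0.1765]), np.float64(7.89), array([ 0. , -0.1, -0. ,  0.1]))
bar ends [[0.55655853 0.18059608]
 [0.48476863 0.17123056]] [[0.52071302 0.17607407]]
plate (array([ 0.5597, -0.1591]), np.float64(-6.58), array([ 0.6, -0.6, -0.2,  1.1,  0.1,  1. , -0.5, -1.5]))
slab (array([ 0.5566, -0.1774]), np.float64(-6.8), array([ 0.8,  0.6, -0.1, -0.3, -0.3, -0.6, -0.5,  0.3]))
die [[ 0.55750832 -0.17557964]]
118 220 [ 0.56941362 -0.07522838  0.06066254]
130 215 [ 0.57105488 -0.0793872   0.06149636]
145 215 [ 0.57576652 -0.08838104  0.02695331]
570 270 [ 0.55120679 -0.23358044  0.05944796]
590 270 [ 0.55121569 -0.24066223  0.05913576]
130 240 [ 0.56595316 -0.0822226   0.03267856]
```

View pics/side_b.png

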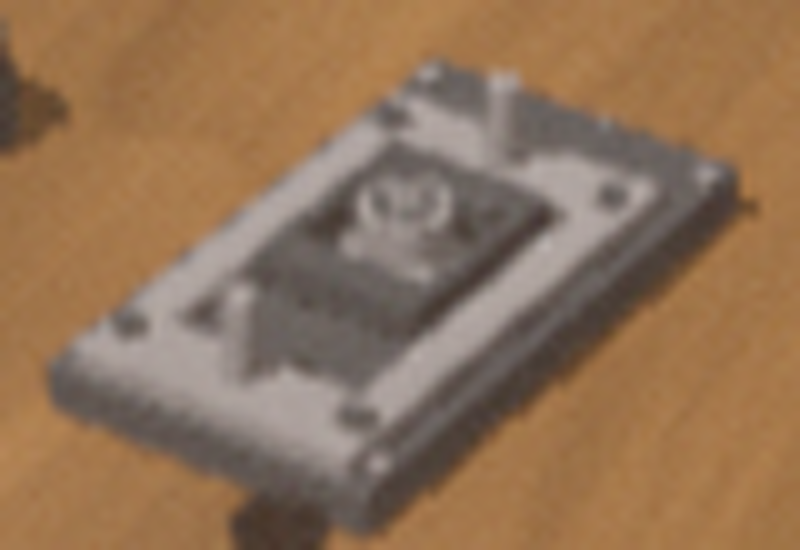

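Side view, 10x crop: pin tips at (240,290) and (503,78). I'll use those to refine s while I move to a pose above the frame.

Run:
```python
from h import *
s=dict(np.load('side.npz'));c=dict(np.load('top.npz'))
for u,v in [(240,290),(503,78)]:
    print('side',pt(s,(u+.5)/10-.5+240,(v+.5)/10-.5+143,.0612))
for u,v in [(126,217),(585,270)]:
    print('top',pt(c,(u+.5)/8-.5+288,(v+.5)/8-.5+160,.0612))
# pixels high above plate near pins, by depth
for n,d in (('top',c),('side',s)):
    H,W=d['depth'].shape; uu,vv=np.meshgrid(np.arange(W),np.arange(H))
    X=np.linalg.inv(d['intrinsics'])@np.stack([uu,vv,np.ones_like(uu)]).reshape(3,-1)*d['depth'].ravel()
    X=(X.T-d['t'])@d['R']
    m=(X[:,2]>.055)&(X[:,2]<.066)
    for q in ([.568,-.079],[.549,-.238]):
        k=m&(np.linalg.norm(X[:,:2]-q,axis=1)<.02); print(n,k.sum(),X[k].mean(0))
    k=(X[:,2]>.047)&(X[:,2]<.060)&(np.linalg.norm(X[:,:2]-[.521,.176],axis=1)<.06); print('bar',k.sum(),X[k].mean(0))
```

```text
side [ 0.5693172  -0.07581841  0.0612    ]
side [ 0.54938812 -0.23404912  0.0612    ]
top [ 0.57039232 -0.07800123  0.0612    ]
top [ 0.55097211 -0.23844127  0.0612    ]
top 13 [ 0.56914201 -0.0797511   0.0606164 ]
top 15 [ 0.54995789 -0.23832183  0.06132646]
bar 115 [0.52119052 0.17519772 0.05257394]
side 7 [ 0.56952105 -0.07436406  0.05796991]
side 5 [ 0.54883737 -0.23276078  0.05778357]
bar 80 [0.52038627 0.18054968 0.04988619]
```

Emit:
{"name": "move_arm", "arguments": {"plan": [[0,0.035,0.045,0,0,0,-1],[0,0.035,0.045,0,0,0,-1],[0,0.035,0.045,0,0,0,-1],[0,0.035,0.045,0,0,0,-1],[0,0.035,0.045,0,0,0,-1],[0,0.035,0.045,0,0,0,-1],[0,0.00875,0.0457,0,0,0,-1],[0,0.00875,0.0457,0,0,0,-1],[0,0.00875,0.0457,0,0,0,-1],[0,0.00875,0.0457,0,0,0,-0.8],[0,0.00875,0.0457,0,0,0,0],[0,0.00875,0.0457,0,0,0,0],[0,0.00875,0.0457,0,0,0,0],[0,0.00875,0.0457,0,0,0,0],[0,0.00875,0.0457,0,0,0,0],[0,0.00875,0.0457,0,0,0,0],[0,0.00875,0.0457,0,0,0,0],[0,0.00875,0.0457,0,0,0,0],[0,0,0,0,0,0,0],[0,0,0,0,0,0,0]]}}

```text
time_s: 2.6
tcp_pos: [0.5209, 0.1756, 0.2035]
eef_rot: [-180.0, -0.1, -172.0]
contact_force: [0.3, -0.6, 0.4]
gripper_width: 0.0436
gripper_force: 0.0
```

Emit:
{"name": "move_arm", "arguments": {"plan": [[0,0,0,-0.04,0,0,0],[0,0,0,-0.04,0,0,0],[0,0,0,-0.04,0,0,0],[0,0,0,-0.03,0,0,0],[0,0,0,-0.017,0,0,0],[0,0,0,-0.01,0,0,0],[0,0,0,0,0,0,0],[0,0,0,0,0,0,0],[-1,0,0,0,0,0,0],[-1,0,0,0,0,0,0],[-1,0,0,0,0,0,0],[-1,0,0,0,0,0,0],[-1,0,0,0,0,0,0],[-1,0,0,0,0,0,0]], "force": 40}}

```text
time_s: 4.35
tcp_pos: [0.5214, 0.1759, 0.0271]
eef_rot: [180.0, 0.0, -172.0]
contact_force: [-1.7, 0.4, 2.2]
gripper_width: 0.0109
gripper_force: 40.0
```

Emit:
{"name": "move_arm", "arguments": {"plan": [[-1,0,0,0.01,0,0,0],[-1,0,0,0.02,0,0,0],[-1,0,0,0.03,0,0,0],[-1,0,0,0.03,0,0,0],[-1,0,0,0.02,0,0,0],[-1,0,0,0.01,0,0,0],[-1,0.002,-0.017,0,0,0,-0.8],[-1,0.0038,-0.03,0,0,0,-1.4],[-1,0.0038,-0.034,0,0,0,-1.4],[-1,0.0038,-0.034,0,0,0,-1.4],[-1,0.0038,-0.034,0,0,0,-1.4],[-1,0.0038,-0.034,0,0,0,-1.4],[-1,0.0038,-0.034,0,0,0,-1.4],[-1,0.0038,-0.034,0,0,0,-1.4],[-1,0.0038,-0.034,0,0,0,-1.4],[-1,0.0038,-0.03,0,0,0,-1.4],[-1,0.0021,-0.019,0,0,0,-1.4],[-1,0,0,0,0,0,0],[-1,0,0,0,0,0,0],[-1,0,0,0,0,0,0]]}}

```text
time_s: 6.85
tcp_pos: [0.5596, -0.1576, 0.147]
eef_rot: [180.0, -0.0, 173.3]
contact_force: [0.1, 0.9, -5.2]
gripper_width: 0.0106
gripper_force: 40.0
```

Run:
```python
from h import *
st=telemetry.get_state(); print({k:np.round(st[k],4) for k in('tcp_pos','eef_rot','contact_force','moment')})
t=cap('top')['img'][:,:,::-1];s=cap('side')['img'][:,:,::-1]
a=cv2.resize(t[155:235,285:395],(770,560),interpolation=cv2.INTER_CUBIC)
cv2.imwrite('pics/t2.png',a)   # x7 off (285,155)
cv2.imwrite('pics/s2.png',cv2.resize(s[110:210,230:330],(600,600),interpolation=cv2.INTER_CUBIC)) # x6 off(230,110)
```

```text
{'tcp_pos': array([ 0.5596, -0.1576,  0.147 ]), 'eef_rot': array([ 1.799922e+02, -5.200000e-03,  1.732556e+02]), 'contact_force': array([ 0.0965,  0.8576, -5.1962]), 'moment': array([ 0.0111, -0.0228, -0.0283])}
```

View pics/t2.png

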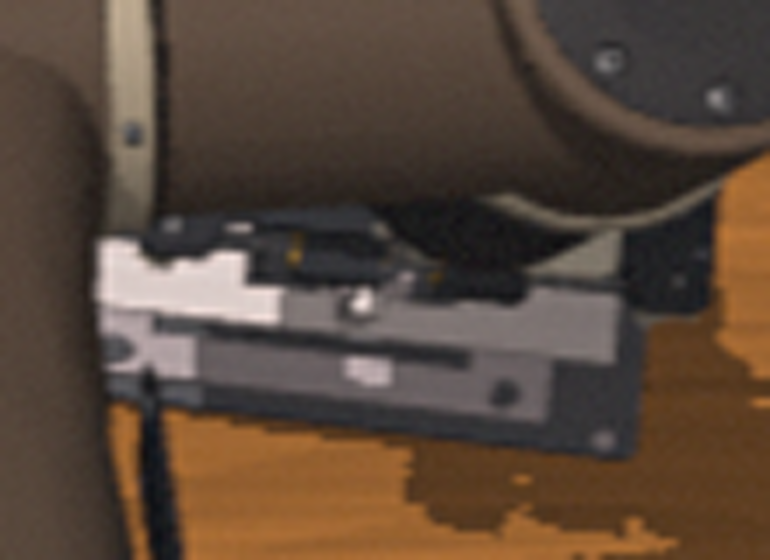

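View pics/s2.png

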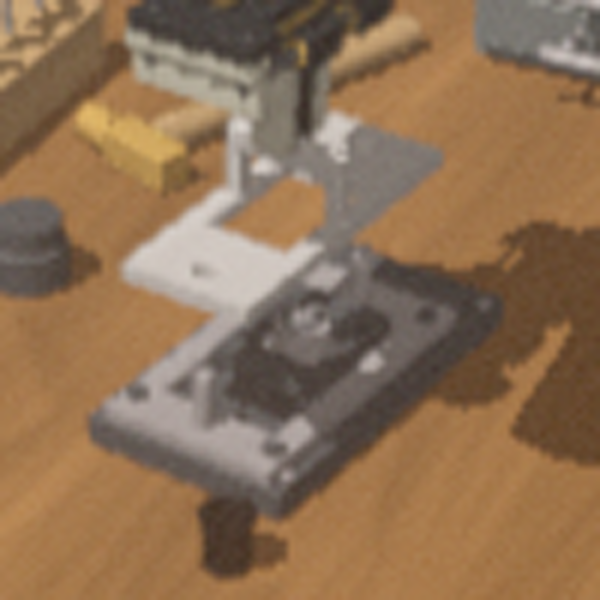

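Side view: the +y hole is at crop pixel (205,268) and the left pin tip at about (205,372). I'll measure both with the same camera, so that the calibration bias cancels.

Run:
```python
from h import *
s=dict(np.load('side.npz'))
P=lambda u,v,z: pt(s,(u+.5)/6-.5+230,(v+.5)/6-.5+110,z)
h=P(205,268,.1299);p=P(206,371,.0612)
print('hole',h,'pin',p,'diff',p-h)
y=np.radians(-6.8); e=np.array([-np.sin(y),np.cos(y)])*.08
print('hole expected from tcp',np.array([.5596,-.1576])+e)
# corners: left-most(122,268), inner..., right far (440,157), near corner (245,315)
print('corners',P(122,270,.1299)[:2],P(247,312,.1299)[:2],P(443,157,.1299)[:2])
for a,b in((.04,.1),(-.04,.1),(-.04,-.1)): print([.5596+np.cos(y)*a-np.sin(y)*b,-.1576+np.sin(y)*a+np.cos(y)*b])
```

```text
hole [ 0.56754676 -0.07334598  0.1299    ] pin [ 0.56861785 -0.07706279  0.0612    ] diff [ 0.00107108 -0.00371681 -0.0687    ]
hole expected from tcp [ 0.56907232 -0.07816276]
corners [ 0.60552471 -0.05106994] [ 0.52849404 -0.04591562] [ 0.50364945 -0.238064  ]
[np.float64(0.6111590171549115), np.float64(-0.06303960792160634)]
[np.float64(0.5317217765063886), np.float64(-0.05356729045708625)]
[np.float64(0.5080409828450885), np.float64(-0.25216039207839364)]
```

```bash
cat > f.py <<'E'
from h import *
import sys
for n in ('side','top'):
    d=dict(np.load(n+'.npz'))
    H,W=d['depth'].shape; uu,vv=np.meshgrid(np.arange(W),np.arange(H))
    X=np.linalg.inv(d['intrinsics'])@np.stack([uu,vv,np.ones_like(uu)]).reshape(3,-1)*d['depth'].ravel()
    X=(X.T-d['t'])@d['R']
    y=np.radians(-6.8);q=(X[:,:2]-[.5596,-.1576])@np.array([[np.cos(y),-np.sin(y)],[np.sin(y),np.cos(y)]])
    z0=float(sys.argv[1])
    k=(X[:,2]>z0-.02)&(X[:,2]<z0+.012)&(abs(q[:,0])<.05)&(abs(q[:,1])<.12)&(abs(q[:,1])>.03)
    A=np.c_[q[k],np.ones(k.sum())]
    for _ in range(4):
        c=np.linalg.lstsq(A,X[k,2],rcond=None)[0]; e=abs(A@c-X[k,2]); g=e<max(.003,2*np.median(e)); 
        A=A[g]; kk=np.flatnonzero(k)[g]; k=np.zeros_like(k);k[kk]=True
    print(n,k.sum(),'slopes deg',np.degrees(c[:2]).round(2),'z',c[2].round(4),'ext',np.percentile(q[k],[1,99],axis=0).round(4).tolist())
E
python3 f.py .13
```

```text
side 370 slopes deg [-0.51 -0.17] z 0.126 ext [[-0.0415, -0.0971], [0.0381, 0.1043]]
top 306 slopes deg [2.18 0.05] z 0.131 ext [[-0.0402, -0.0995], [-0.0149, 0.0932]]
```

The side camera's bias is the same for pin and hole, and the frame hangs level. Correct by about (+0.6,-1.4) mm, then approach and feel.

Emit:
{"name": "move_arm", "arguments": {"plan": [[-1,0.0006,-0.0014,-0.01,0,0,0],[-1,0,0,-0.02,0,0,0],[-1,0,0,-0.015,0,0,0],[-1,0,0,-0.008,0,0,0],[-1,0,0,-0.002,0,0,0],[-1,0,0,0,0,0,0],[-1,0,0,0,0,0,0],[-1,0,0,-0.0005,0,0,0],[-1,0,0,-0.0005,0,0,0],[-1,0,0,-0.0005,0,0,0],[-1,0,0,-0.0005,0,0,0],[-1,0,0,0,0,0,0]]}}

```text
time_s: 8.45
tcp_pos: [0.5603, -0.1597, 0.09]
eef_rot: [180.0, -0.0, 173.2]
contact_force: [1.1, 0.8, -3.9]
gripper_width: 0.0106
gripper_force: 40.0
```

```bash
cat > st.py <<'E'
from h import *
st=telemetry.get_state(); print({k:np.round(st[k],4).tolist() for k in('time_s','tcp_pos','eef_rot','contact_force','moment')})
E
python3 st.py
```

```text
{'time_s': 8.45, 'tcp_pos': [0.5603, -0.1597, 0.09], 'eef_rot': [179.9993, -0.0056, 173.2041], 'contact_force': [1.0698, 0.7694, -3.9469], 'moment': [-0.0516, -0.0174, 0.0556]}
```

Emit:
{"name": "move_arm", "arguments": {"plan": [[-1,0,0,-0.0005,0,0,0],[-1,0,0,-0.0005,0,0,0],[-1,0,0,-0.0005,0,0,0],[-1,0,0,-0.0005,0,0,0],[-1,0,0,-0.0005,0,0,0],[-1,0,0,0,0,0,0]]}}

```text
time_s: 9.2
tcp_pos: [0.5603, -0.1597, 0.0875]
eef_rot: [180.0, -0.0, 173.2]
contact_force: [-0.3, 1.3, -4.4]
gripper_width: 0.0108
gripper_force: 40.0
```

```bash
python3 st.py
```

```text
{'time_s': 9.2, 'tcp_pos': [0.5603, -0.1597, 0.0875], 'eef_rot': [179.9994, -0.0048, 173.2057], 'contact_force': [-0.3479, 1.268, -4.3641], 'moment': [-0.0305, 0.0119, -0.0622]}
```

Emit:
{"name": "move_arm", "arguments": {"plan": [[-1,0,0,-0.0005,0,0,0],[-1,0,0,-0.0005,0,0,0],[-1,0,0,-0.0005,0,0,0],[-1,0,0,-0.0005,0,0,0],[-1,0,0,0,0,0,0]]}}

```text
time_s: 9.82
tcp_pos: [0.5603, -0.1596, 0.0855]
eef_rot: [180.0, -0.0, 173.2]
contact_force: [0.1, -0.7, -5.1]
gripper_width: 0.0106
gripper_force: 40.0
```

```bash
python3 st.py
```

```text
{'time_s': 9.825, 'tcp_pos': [0.5603, -0.1596, 0.0855], 'eef_rot': [179.9998, -0.0067, 173.2045], 'contact_force': [0.0669, -0.6989, -5.1267], 'moment': [-0.0013, -0.0117, 0.0139]}
```

No contact 3 mm below tip height, so both pins are in the holes. Go on down to just above the ejector, which should touch at TCP z ≈ 0.063.

Emit:
{"name": "move_arm", "arguments": {"plan": [[-1,0,0,-0.001,0,0,0],[-1,0,0,-0.001,0,0,0],[-1,0,0,-0.001,0,0,0],[-1,0,0,-0.001,0,0,0],[-1,0,0,-0.001,0,0,0],[-1,0,0,-0.001,0,0,0],[-1,0,0,0,0,0,0]]}}

```text
time_s: 10.7
tcp_pos: [0.5603, -0.1596, 0.0795]
eef_rot: [-180.0, -0.0, 173.2]
contact_force: [-1.0, -0.0, -4.0]
gripper_width: 0.0108
gripper_force: 40.0
```

```bash
python3 st.py
```

```text
{'time_s': 10.7, 'tcp_pos': [0.5603, -0.1596, 0.0795], 'eef_rot': [-179.9984, -0.0074, 173.2106], 'contact_force': [-1.0425, -0.0381, -4.0243], 'moment': [-0.0632, -0.0035, 0.0266]}
```

Emit:
{"name": "move_arm", "arguments": {"plan": [[-1,0,0,-0.001,0,0,0],[-1,0,0,-0.001,0,0,0],[-1,0,0,-0.001,0,0,0],[-1,0,0,-0.001,0,0,0],[-1,0,0,-0.001,0,0,0],[-1,0,0,-0.001,0,0,0],[-1,0,0,-0.001,0,0,0],[-1,0,0,-0.001,0,0,0],[-1,0,0,-0.001,0,0,0],[-1,0,0,-0.001,0,0,0],[-1,0,0,-0.001,0,0,0],[-1,0,0,-0.001,0,0,0],[-1,0,0,-0.001,0,0,0],[-1,0,0,-0.001,0,0,0],[-1,0,0,-0.001,0,0,0],[-1,0,0,0,0,0,0]]}}

```text
time_s: 12.7
tcp_pos: [0.5602, -0.1596, 0.0645]
eef_rot: [-180.0, -0.0, 173.2]
contact_force: [0.2, 0.5, -4.4]
gripper_width: 0.0109
gripper_force: 40.0
```

```bash
python3 st.py
```

```text
{'time_s': 12.7, 'tcp_pos': [0.5602, -0.1596, 0.0645], 'eef_rot': [-179.9996, -0.0112, 173.2065], 'contact_force': [0.2288, 0.4775, -4.4204], 'moment': [-0.0465, -0.0056, 0.0041]}
```

Emit:
{"name": "move_arm", "arguments": {"plan": [[-1,0,0,0,0,0,0],[-1,0,0,-0.0005,0,0,0],[-1,0,0,-0.0005,0,0,0],[-1,0,0,-0.0005,0,0,0],[-1,0,0,-0.0005,0,0,0],[-1,0,0,-0.0005,0,0,0],[-1,0,0,-0.0005,0,0,0]], "force": 55}}

```text
time_s: 13.58
tcp_pos: [0.5604, -0.1597, 0.0626]
eef_rot: [-180.0, 0.0, 173.2]
contact_force: [-4.0, 2.7, 7.4]
gripper_width: 0.0102
gripper_force: 55.0
```

```bash
python3 st.py
```

```text
{'time_s': 13.575, 'tcp_pos': [0.5604, -0.1597, 0.0626], 'eef_rot': [-179.9871, 0.0358, 173.2292], 'contact_force': [-3.9802, 2.6781, 7.439], 'moment': [0.6234, 1.5616, -0.0029]}
```

Emit:
{"name": "move_arm", "arguments": {"plan": [[-1,0,0,-0.0005,0,0,0],[-1,0,0,0,0,0,0],[-1,0,0,-0.0005,0,0,0],[-1,0,0,0,0,0,0]]}}

```text
time_s: 14.08
tcp_pos: [0.5604, -0.1597, 0.0616]
eef_rot: [-180.0, 0.0, 173.2]
contact_force: [-3.3, 1.9, 6.8]
gripper_width: 0.0105
gripper_force: 55.0
```

```bash
python3 st.py
```

```text
{'time_s': 14.075, 'tcp_pos': [0.5604, -0.1597, 0.0616], 'eef_rot': [-179.9884, 0.0375, 173.2281], 'contact_force': [-3.2739, 1.9061, 6.8217], 'moment': [0.568, 1.448, 0.0207]}
```

The force is steady at the ejector drag of about 12 N net, so the ejector is sliding.

Emit:
{"name": "move_arm", "arguments": {"plan": [[-1,0,0,-0.0005,0,0,0],[-1,0,0,-0.0005,0,0,0],[-1,0,0,-0.0005,0,0,0],[-1,0,0,-0.0005,0,0,0],[-1,0,0,-0.0005,0,0,0],[-1,0,0,-0.0005,0,0,0],[-1,0,0,-0.0005,0,0,0],[-1,0,0,-0.0005,0,0,0],[-1,0,0,0,0,0,0]]}}

```text
time_s: 15.2
tcp_pos: [0.5604, -0.1597, 0.0576]
eef_rot: [-180.0, 0.0, 173.2]
contact_force: [-3.6, 1.7, 5.9]
gripper_width: 0.0106
gripper_force: 55.0
```

```bash
python3 st.py
```

```text
{'time_s': 15.2, 'tcp_pos': [0.5604, -0.1597, 0.0576], 'eef_rot': [-179.9886, 0.0371, 173.2285], 'contact_force': [-3.6317, 1.7165, 5.8611], 'moment': [0.5465, 1.4198, 0.0083]}
```

Emit:
{"name": "move_arm", "arguments": {"plan": [[-1,0,0,-0.0005,0,0,0],[-1,0,0,-0.0005,0,0,0],[-1,0,0,-0.0005,0,0,0],[-1,0,0,-0.0005,0,0,0],[-1,0,0,0,0,0,0]]}}

```text
time_s: 15.82
tcp_pos: [0.5604, -0.1597, 0.0556]
eef_rot: [-180.0, 0.0, 173.2]
contact_force: [-4.1, 2.3, 6.6]
gripper_width: 0.0104
gripper_force: 55.0
```

```bash
python3 st.py
```

```text
{'time_s': 15.825, 'tcp_pos': [0.5604, -0.1597, 0.0556], 'eef_rot': [-179.9889, 0.0379, 173.2285], 'contact_force': [-4.1274, 2.2628, 6.5711], 'moment': [0.6031, 1.4843, 0.0309]}
```

Emit:
{"name": "move_arm", "arguments": {"plan": [[-1,0,0,-0.0004,0,0,0],[-1,0,0,0,0,0,0]]}}

```text
time_s: 16.08
tcp_pos: [0.5604, -0.1597, 0.0552]
eef_rot: [-180.0, 0.0, 173.2]
contact_force: [-4.6, 1.3, 7.0]
gripper_width: 0.0103
gripper_force: 55.0
```

Emit:
{"name": "move_arm", "arguments": {"plan": [[-1,0,0,-0.0004,0,0,0],[-1,0,0,0,0,0,0]]}}

```text
time_s: 16.32
tcp_pos: [0.5604, -0.1597, 0.0551]
eef_rot: [-180.0, 0.0, 173.2]
contact_force: [-4.9, 1.5, 9.1]
gripper_width: 0.0103
gripper_force: 55.0
```

Emit:
{"name": "move_arm", "arguments": {"plan": [[-1,0,0,-0.0004,0,0,0],[-1,0,0,0,0,0,0]]}}

```text
time_s: 16.58
tcp_pos: [0.5604, -0.1597, 0.055]
eef_rot: [-180.0, 0.1, 173.2]
contact_force: [-5.5, 1.9, 12.4]
gripper_width: 0.0105
gripper_force: 55.0
```

The frame stops at 0.0551 as predicted and the force is rising. Press slightly more, still well under 45 N.

Emit:
{"name": "move_arm", "arguments": {"plan": [[-1,0,0,-0.0004,0,0,0],[-1,0,0,-0.0004,0,0,0],[-1,0,0,0,0,0,0]]}}

```text
time_s: 16.95
tcp_pos: [0.5605, -0.1598, 0.055]
eef_rot: [-180.0, 0.1, 173.3]
contact_force: [-8.5, 3.6, 19.4]
gripper_width: 0.0103
gripper_force: 55.0
```

```bash
python3 st.py
python3 - <<'E'
from h import *
s=cap('side')['img'][:,:,::-1]
cv2.imwrite('pics/s3.png',cv2.resize(s[120:210,230:330],(800,600*800*90//(800*75)*75//90*1 if 0 else 600),interpolation=cv2.INTER_CUBIC))
E
```

```text
{'time_s': 16.95, 'tcp_pos': [0.5605, -0.1598, 0.055], 'eef_rot': [-179.9732, 0.0685, 173.2531], 'contact_force': [-8.4905, 3.636, 19.4255], 'moment': [1.4159, 3.1525, 0.0151]}
```

View pics/s3.png

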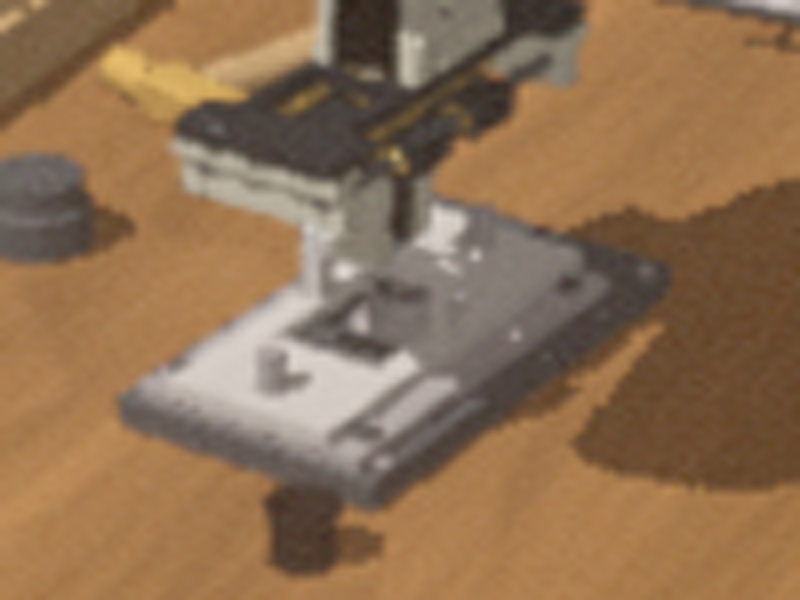

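The near pin stands through the hole at (270,370) and the frame lies flat on the plate. Unload, release and retreat upward.

Emit:
{"name": "move_arm", "arguments": {"plan": [[-1,0,0,0.0006,0,0,0],[-1,0,0,0.0006,0,0,0],[-1,0,0,0.0004,0,0,0],[-1,0,0,0,0,0,0],[-0.3,0,0,0,0,0,0],[-0.3,0,0,0,0,0,0],[-0.3,0,0,0,0,0,0],[-0.3,0,0,0,0,0,0],[-0.3,0,0,0.005,0,0,0],[-0.3,0,0,0.015,0,0,0],[-0.3,0,0,0.03,0,0,0],[-0.3,0,0,0.04,0,0,0],[-0.3,0,0,0.04,0,0,0],[-0.3,0,0,0.03,0,0,0],[-0.3,0,-0.05,0.02,0,0,0],[-0.3,0,-0.06,0,0,0,0],[-0.3,0,-0.06,0,0,0,0],[-0.3,0,-0.06,0,0,0,0],[-0.3,0,-0.06,0,0,0,0],[-0.3,0,0,0,0,0,0]]}}

```text
time_s: 19.5
tcp_pos: [0.5589, -0.4536, 0.2337]
eef_rot: [-180.0, -0.1, 173.0]
contact_force: [0.8, -0.0, -0.8]
gripper_width: 0.0307
gripper_force: 0.0
```

```bash
python3 st.py
python3 - <<'E'
from h import *
s=cap('side')['img'][:,:,::-1];t=cap('top')['img'][:,:,::-1]
a=cv2.resize(s[135:205,235:325],(400,311),interpolation=cv2.INTER_CUBIC)
b=cv2.resize(t[160:230,285:375],(400,311),interpolation=cv2.INTER_CUBIC)
cv2.imwrite('pics/end.png',np.hstack([a,b]))
E
python3 f.py .038
```

```text
{'time_s': 19.5, 'tcp_pos': [0.5589, -0.4536, 0.2337], 'eef_rot': [-179.9855, -0.0668, 172.952], 'contact_force': [0.7857, -0.0442, -0.7632], 'moment': [0.0778, 0.0113, -0.0026]}
side 349 slopes deg [ 1.05 -0.01] z 0.0337 ext [[-0.0458, -0.0996], [0.0408, 0.1027]]
top 913 slopes deg [1.25 0.17] z 0.0373 ext [[-0.0462, -0.1018], [0.0402, 0.0962]]
```

View pics/end.png

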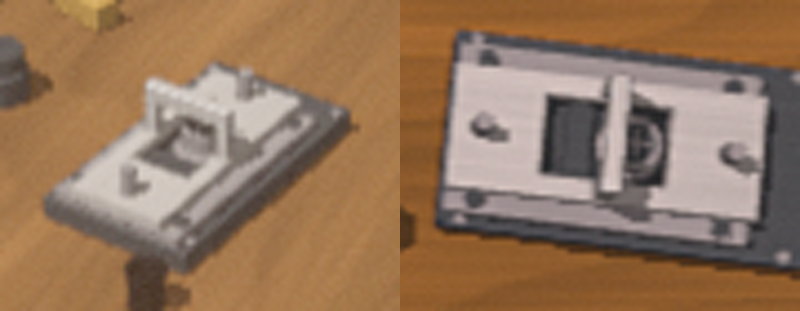

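Both pins stand through the holes and the frame sits on the plate. The slope reading probably includes pin-plate pixels, so I'll check flushness on the frame's own pixels only.

```bash
sed 's/<.05)/<.034)/; s/z0-.02/z0-.007/; s/z0+.012/z0+.006/; s/<.12)/<.096)/; s/>.03)/>.046)/' f.py > f2.py; python3 f2.py .037; sed -i "s/'side','top'/'side',/" f2.py; python3 f2.py .034
```

```text
side 206 slopes deg [-0.18  0.16] z 0.0345 ext [[-0.0333, -0.0938], [0.0334, 0.095]]
top 566 slopes deg [-0.44 -0.08] z 0.038 ext [[-0.0329, -0.0955], [0.0333, 0.0945]]
side 208 slopes deg [-0.05  0.2 ] z 0.0343 ext [[-0.0333, -0.0938], [0.0333, 0.095]]
```

The frame is level, with its top at 0.038 m, which puts the underside at 0.028 m: flush on the pin plate.

```bash
python3 -c "from h import *; print(workorder.close_job())"
```

```text
the job is handed in; nothing more can be done
None
```

The guard frame hangs on both pins, flush on the pin plate with the ejector pushed down with it; I let go, backed the arm clear and handed the job in at about 20 s, with a peak pressing force of about 24 N.

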